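# Prop open the gate of the pottery drying cage

### The arm

A 6-joint arm with a two-finger parallel gripper is mounted at the origin on the work surface. World frame = base frame: x ahead of the robot, y to its left, z up, the work surface at z = 0. Lengths are in mm, angles in rad, forces in N, time in s.
With the tool pointing down it reaches from about 300 to 775 mm from the base axis. Payload 14.6 kg.
Tool frame: the origin (TCP) lies midway between the tips of the shut fingers; the grasp point (between the pads) lies behind it (manip.grip_depth is the z of the grasp point in the tool frame, in mm); z points along the fingers, y is the line along which they close (so a half turn about z gives the same grasp; the last joint's range is limited). The gripper opens to 94 mm and grips with 3 to 60 N. Pads are 16 mm wide; open, the fingers measure 119 mm over their backs; the gripper's body (75 mm by 177 mm) begins 78 mm behind the grasp point.
Start: joints at [-1.238, 0.3, 1.521, -0, 1.321, -0.067], TCP at [214.071, -506.619, 205.446] pointing down, gripper open.
Joint ranges: [-3.03, 3.03], [-0.79, 2.21], [0.23, 2.52], [-1.04, 4.18], [0, 3.07], [-2.55, 2.55]. Speed limits (rad/s): [2.22, 2.22, 2.57, 3.14, 3.14, 3.14].

### API

Orientations are given as [roll, pitch, yaw] about the fixed x, y, z axes, in that order (R = Rz(yaw) Ry(pitch) Rx(roll)).
In Python, from cell import manip gives the robot as it stands.
- The arm moves only by the shell command python3 nudge.py [OPENING] [FORCE], which reads ROWS from standard input. ROWS is one flat JSON list of numbers that holds 1 to 5 rows one after another, with no inner brackets; each row has 6 numbers: dx, dy, dz in parts of the range, where 1.0 means 0.8 m, then a rotation vector rx, ry, rz in parts of the range, where 1.0 means 120 degrees; each row is the pose to reach, as a shift and turn from the pose commanded when the command began, along the tool's axes at that moment; what a row does not reach only later rows make up. A row lasts 1/10 s, in which the tool goes at most 50 mm and 0.15 rad, less where a joint would pass 70% of its speed; a pose out of reach is approached as far as the arm can. OPENING is the finger opening in mm, set as the command begins (- or left out keeps the last). The fingers move at their own pace and stop on an object; FORCE is the grip in N (left out, the last holds). Time passes only in rows, so rows that do not move let the fingers close. It prints the time, the measured TCP pose, the force, the opening and the grip force at its end. Shift and turn numbers lie between -1 and 1, and a call with a number outside is refused. Input that does not fit is refused with a message, and nothing moves.
- manip.read_state(): the state, without advancing time (a new reading comes with each control period).
- manip.camera(name): name is "scene" or "top"; returns (picture, depth): 400x640x3 uint8, red, green, blue; 400x640 float32, mm along the optical axis (not along the pixel's ray), 0 where there is no reading.
- manip.camera_info(name): a dict with "K" (3x3 intrinsics, pixels), "dist" ([k1, k2, p1, p2, k3] as OpenCV has them; the pictures are not rectified), "rvec" (rotation vector, rad) and "tvec" (3), from world to camera coordinates, as OpenCV has them. Camera axes: x right, y down, z forward; pixel columns grow to the right and rows downward; lengths in mm; the calibration is good to about 2 mm. A picture is of the moment at which its call begins. camera_info takes no time and is no camera call.
- manip.sign_off(): hands the job in; it is judged then, once.
The state is a dict: "clock": time; "joints": joint angles; "qd": joint speeds; "effort": joint torques, N m; "eef_pos": TCP position; "eef_rot": TCP orientation; "wrist_force": force on the tool from outside, world axes, zero at the start; "moment": the same for the moment, N m; "finger_gap": finger opening in mm; "finger_force": force on a finger pad.
Only numpy, scipy, OpenCV 4.12 (cv2) and the standard library are available. Lean on these libraries where they do the work, as an engineer would, in place of code of your own. Each camera call takes 0.05 s, during which the arm holds its last target. There are 200 camera calls.

### The job

The gate of the small drying cage is held shut by a red gravity latch bar. Pinch the bar's tab and lift the bar up out of its catch, swing the gate round to the yellow hold-open post until you feel it meet the rubber bumper, let the bar drop fully into the post's notch so that the gate stays propped open, and let go. Ease the bar and the gate along rather than forcing them against the catch or the post, and do not shift the pots or the brush cup.

Things in the scene. Friction and masses are not known exactly. Their poses are not given: they have to be found in the camera images.
- cage: Wooden drying cage with wire sides and wire roof, 270 mm wide, 240 mm deep, 150 mm high, fixed. Origin: middle of its gateway at table level. Its x runs into the cage, its y to the left as seen from outside (towards the hinge side), z up. Hinge axis at x 0, y +100 mm.
- gate (a joint): Opening angle of the blue gate (rad), 0 shut to 2.3; it grows swinging out, clockwise from above: at angle t the gate runs from the hinge along the cage's -y turned clockwise by t. 16 mm thick, 180 mm long from the hinge, 20 to 138 mm above the table. Hinge friction about 0.15 N m: it stays where left. With the bar down in the catch it has 0.03 rad of play. Starts within 0.015 of shut.
- latch (a joint): Lift angle of the red latch bar (rad), 0 = level, down on its own stop (as in catch or notch), at most 0.6. It pivots in the plane of the gate on its outer face and falls back by gravity (0.1 to 0.18 kg). Above 0.17 its tip is clear of the catch lip; the yellow hold-open ramp (26 mm rise in 62 mm, top 14 mm above the lowered bar's middle, then a drop into the notch) lifts it to 0.13.
- gate_hinge (a point): Point on the gate's vertical hinge axis, 125 mm above the table.
- latch_pivot (a point): Pivot of the red bar, 125 mm above the table, 50 mm out from the hinge, 14 mm outside the gate's middle plane. Its axis is level, square to the gate.
- latch_tab (a point): Grip point on the flat upright red tab of the bar, 8 mm thick (square to the gate), 26 mm wide, top 205 mm above the table, clear above gate and cage. Point: mid-width, 18 mm below the top edge, 130 mm out from the hinge, 14 mm outside the gate's middle plane; from the pivot 80 mm along the bar and 62 mm up, so it moves on an arc about the pivot as the bar is lifted.
- latch_tip (a point): Middle of the bar's round tip (diameter 10 mm), 202 mm out from the hinge, 14 mm outside the gate's middle plane, 125 mm above the table when down; the tip ends 11 mm farther out.
- catch: Dark steel catch fixed on the cage beside the gate's free edge: a ledge under the bar's tip and, 6 mm in front of the bar, an upright lip 6 mm thick, top 146 mm above the table, 21 mm above the middle of the lowered bar. Origin and axes as the cage; the lip is at x -27 mm, y -102 mm.
- hold_post: Foot of the hold-open post. Origin: on the gate's hinge axis at table level, 1.35 to 1.85 rad from shut; its -y runs along the held gate, which arrives towards its -x. The steel post with rubber bumper (62 to 88 mm high, 150 to 180 mm out) and yellow keeper is clamped fast on it up to 20 mm to either side: not measured, feel for the bumper.
- notch (a point): Middle of the hold-open foot's clamp range: where point latch_tip would lie (202 mm out from the hinge, 14 mm outside the gate's middle plane, 125 mm above the table) with the gate at the bumper if the keeper stood at mid-range; truly up to 20 mm to either side along the swing. From the bumper the bar has 7 mm of play back towards shut before the notch's wall holds it.
- caged_pot: Dry clay pot, round, 80 mm across and 90 mm high, inside the cage. Loose; leave it. Origin: centre of its underside.
- turntable: Black banding wheel, 180 mm across, 42 mm high, fixed. Origin: centre of its underside.
- fresh_pot: Soft clay pot, 101 mm across and 120 mm high, loose on the turntable; leave it. Origin: centre of its underside.
- brush_cup: White cup, 80 mm across and 100 mm high, with brushes standing up to 195 mm above the table, loose; leave it. Origin: centre of its underside.

How it is judged:
By the outcome, as a careful person would: the job done as asked, in the order asked, and still so for the second after the job is handed in, with the robot touching nothing.
It also fails if it takes over 45 s, if anything falls off the work surface, if the arm or the gripper's body presses on something with over 40 N, if the wrist force passes 120 N, or if a joint passes its speed limit or range.

## Working session

There is one attempt and no reset: what is moved stays moved. The work goes in short steps, Python scripts to look and compute and a shell command to move; the robot and the scene stay as the last step left them, time stands still between calls to the robot, and variables do not carry over. Pictures are saved under pics/ and viewed, at most 10 in all, crops included, and the job is handed in when it is done.

```bash
ls; mkdir -p pics; python3 - <<'E'
from cell import manip
import cv2,numpy as np
for n in("scene","top"):
    p,d=manip.camera(n); cv2.imwrite(f"pics/{n}0.png",p[:,:,::-1]); np.savez(f"{n}0.npz",p=p,d=d)
    print(manip.camera_info(n))
print(manip.read_state(),manip.grip_depth)
E
```

```text
cell.py
nudge.py
pics
{'K': array([[477.79292946,   0.        , 329.24806692],
       [  0.        , 477.79292946, 201.1070259 ],
       [  0.        ,   0.        ,   1.        ]]), 'dist': array([-0.00825967,  0.        ,  0.        ,  0.        ,  0.        ]), 'rvec': array([ 2.29266547,  1.2806416 , -0.35114515]), 'tvec': array([-359.846967  , -334.95448944, 1450.69617338])}
{'K': array([[514.16940052,   0.        , 322.4313056 ],
       [  0.        , 514.16940052, 195.39757911],
       [  0.        ,   0.        ,   1.        ]]), 'dist': array([-0.09380786,  0.        ,  0.        ,  0.        ,  0.        ]), 'rvec': array([ 2.20582909, -2.15191508,  0.12385405]), 'tvec': array([  32.16001584,  606.05630826, 1410.30146776])}
{'clock': 0.1, 'joints': array([-1.23759404e+00,  3.00420188e-01,  1.52150053e+00, -6.00695554e-06,
        1.32069081e+00, -6.65980578e-02]), 'qd': array([ 8.14170523e-05, -5.66761314e-04, -7.89904846e-04, -1.46164708e-04,
       -1.01737063e-03, -1.44317838e-03]), 'effort': array([-2.15689070e-04, -5.32638216e+01, -3.53282368e+01,  7.08149979e-02,
        2.34627840e-02, -8.68050233e-05]), 'eef_pos': array([ 214.00165658, -506.41350442,  204.94832707]), 'eef_rot': array([-3.14057565e+00, -6.19996301e-05,  3.99801804e-01]), 'wrist_force': array([ 0.41293277,  0.18959014, -0.16880507]), 'moment': array([-0.00014397, -0.00679786,  0.01929851]), 'finger_force': 0.0, 'finger_gap': 94.02518395969213} -18.8
```

View pics/scene0.png

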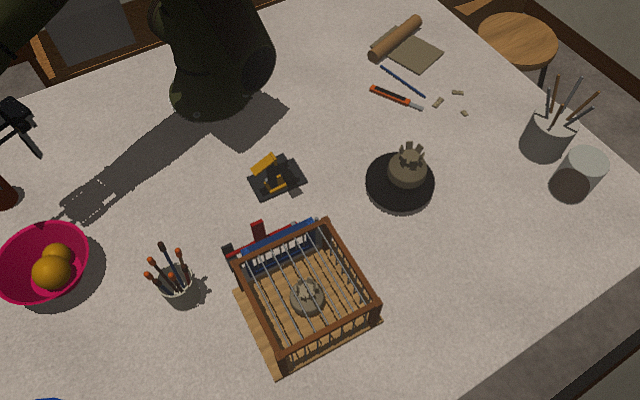

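View pics/top0.png

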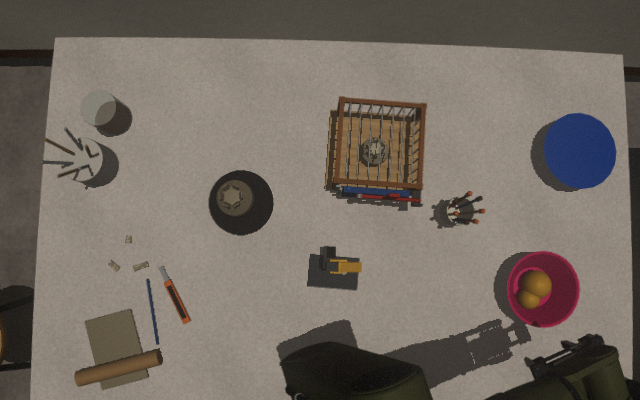

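The scene view shows the red tab at about (257,231), the gate facing the robot, and the yellow keeper on its foot at (268,172). In the top view the latch runs (345..420, 192..204), the keeper is at (345,267) and the brush cup at (460,212). Next I'll measure them from coloured points in both views.

```bash
cat >h.py <<'E'
import cv2,numpy as np
from cell import manip
def cloud(n,p,d):
    I=manip.camera_info(n); v,u=np.nonzero(d>0)
    q=cv2.undistortPoints(np.c_[u,v].astype(float)[:,None],I["K"],I["dist"])[:,0]
    z=d[v,u]; R=cv2.Rodrigues(I["rvec"])[0]
    X=(np.c_[q*z[:,None],z]-I["tvec"])@R
    W=np.zeros(d.shape+(3,)); W[v,u]=X; return W
def masks(p):
    h=cv2.cvtColor(p,cv2.COLOR_RGB2HSV).astype(int); H,S,V=h[...,0],h[...,1],h[...,2]
    return dict(red=((H<6)|(H>174))&(S>150)&(V>50),blue=(H>105)&(H<130)&(S>110)&(V>30),yel=(H>18)&(H<30)&(S>150)&(V>60))
E
python3 - <<'E'
from h import *
for n in("scene","top"):
    f=np.load(n+"0.npz");p,d=f["p"],f["d"];W=cloud(n,p,d)
    for c,m in masks(p).items():
        m=m&(abs(W[...,0]-480)<200)&(abs(W[...,1])<170)&(d>0)&(W[...,2]>25)
        X=W[m]; v,u=np.nonzero(m)
        if len(X)<5: print(n,c,len(X));continue
        print(n,c,len(X),"min",np.percentile(X,2,0).round(),"max",np.percentile(X,98,0).round(),"px",u.min(),u.max(),v.min(),v.max())
        hi=X[X[:,2]>150]
        if c=="red":
            print("  tab",len(hi),hi.mean(0).round(1),hi.min(0).round(),hi.max(0).round())
            lo=X[X[:,2]<145]; 
            if len(lo)>5: print("  bar fit x=a*y+b",np.polyfit(lo[:,1],lo[:,0],1),lo[:,1].min(),lo[:,1].max(),lo[:,2].max())
        if c=="blue":
            t=X[X[:,2]>128]; print("  blue top fit",np.polyfit(t[:,1],t[:,0],1),t.min(0).round(),t.max(0).round())
    # dark foot/ground things height bands near post
    a=dict(scene=(220,140,320,290),top=(290,80,500,300))[n]; x0,y0,x1,y1=a
    cv2.imwrite(f"pics/c_{n}.png",cv2.resize(p[y0:y1,x0:x1,::-1],None,fx=(5 if n=="scene" else 2.7),fy=(5 if n=="scene" else 2.7),interpolation=cv2.INTER_CUBIC)[:600,:800])
E
```

```text
scene red 122 min [ 591. -165.  127.] max [601. -55. 207.] px 242 290 219 248
  tab 49 [ 596.7 -126.1  200.9] [ 591. -138.  151.] [ 602. -113.  208.]
  bar fit x=a*y+b [4.31032303e-02 6.00503295e+02] -168.0363531111103 -51.985694501796 141.50786944403714
scene blue 459 min [ 603. -166.   34.] max [621.  -9. 141.] px 243 313 218 271
  blue top fit [5.05896267e-02 6.15737362e+02] [ 599. -170.  130.] [622.  -5. 142.]
scene yel 245 min [402. -54. 112.] max [428.   5. 140.] px 251 279 152 177
top red 117 min [ 589. -167.  124.] max [600. -57. 207.] px 362 405 194 200
  tab 31 [ 593.2 -126.8  202.8] [ 589. -140.  172.] [ 596. -114.  210.]
  bar fit x=a*y+b [5.68009795e-02 6.00674051e+02] -168.08347866490712 -54.375624528976786 143.14982086420588
top blue 302 min [ 601. -167.  131.] max [619.  -9. 142.] px 344 406 186 195
  blue top fit [3.85374655e-02 6.13617637e+02] [ 600. -169.  130.] [621.  -7. 144.]
top yel 161 min [401. -54. 112.] max [424.   4. 141.] px 338 360 262 272
```

View pics/c_scene.png

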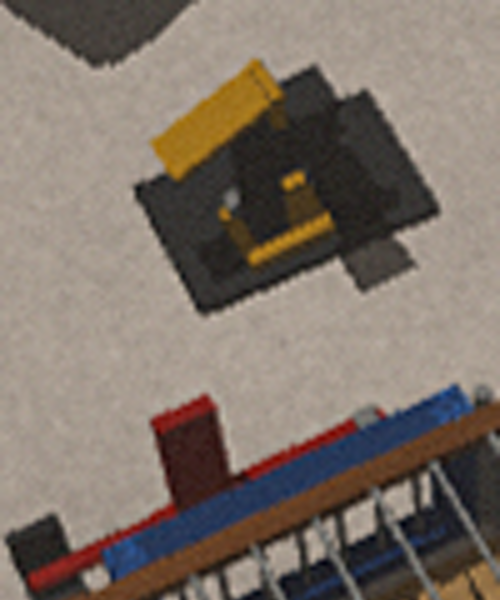

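View pics/c_top.png

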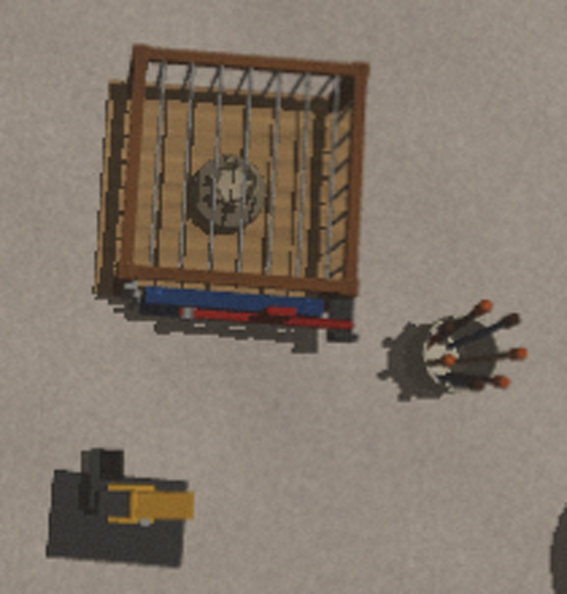

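The crops show the tab standing above the bar in front of the gate, the bar tip in the dark catch, and the keeper ramp facing the brush cup with the notch and post behind it. The hinge fits at about (615, 3) and the gate yaw slope is about 0.046. Next I'll get the post angle and cup clearance, and work out the first move.

```bash
cat >>h.py <<'E'
from scipy.spatial.transform import Rotation as Ro
H=np.array([614.8,3.0,0]); A0=0.046
def pose(t,L,up=0.,zoff=1.):
    c=lambda a:np.array([-np.sin(a),-np.cos(a),0])   # gate direction, angle from world -y clockwise
    u=c(t+A0); z=np.array([0,0,1.]); n=np.cross(u,z)*1.0   # outside normal
    if t==0: assert n[0]<0 or True
    if np.dot(n,c(t+A0+np.pi/2))<0: n=-n
    P=H+50*u+14*n+125*z; u2=u*np.cos(L)+z*np.sin(L); z2=z*np.cos(L)-u*np.sin(L)
    g=P+80*u2+62*z2+zoff*z
    R=np.c_[np.cross(n,z2),-n,-z2]
    return g-18.8*z2+up*z,R
def delta(T,s=None):
    s=s or manip.read_state(); R0=Ro.from_euler("xyz",s["eef_rot"]); p=T[0]-s["eef_pos"]
    return np.r_[R0.inv().apply(p),(R0.inv()*Ro.from_matrix(T[1])).as_rotvec()].round(3)
E
python3 - <<'E'
from h import *
p,R=pose(0,0); print("tcp",p.round(1),Ro.from_matrix(R).as_euler("xyz"),np.linalg.det(R))
print("up80",delta(pose(0,0,80)))
np.set_printoptions(suppress=True)
for n in("scene","top"):
    f=np.load(n+"0.npz");p,d=f["p"],f["d"];W=cloud(n,p,d);X=W[d>0];I=p[d>0].max(1)
    m=(I<75)&(abs(X[:,0]-430)<70)&(abs(X[:,1]+10)<80)&(X[:,2]>4)&(X[:,2]<35)
    r=cv2.minAreaRect(X[m][:,:2].astype(np.float32));print(n,"foot",m.sum(),r,np.percentile(X[m],[2,50,98],0).round())
    m=(abs(X[:,0]-560)<90)&(abs(X[:,1]+260)<90)&(X[:,2]>70)&(X[:,1]<-217); print("cup",np.percentile(X[m],[1,50,99],0).round())
    Y=W[masks(p)["yel"]&(d>0)]; Y=Y[(abs(Y[:,0]-415)<40)&(Y[:,2]>30)]
    for y in range(-60,15,6):
        q=Y[abs(Y[:,1]-y)<3]; 
        if len(q): print(y,len(q),q[:,0].min().round(),q[:,0].max().round(),q[:,2].min().round(),q[:,2].max().round())
E
```

```text
tcp [ 594.8 -126.2  169.2] [-3.14159265  0.          1.52479633] 1.0000000000000002
up80 [ 4.98790e+02 -2.02022e+02 -4.40150e+01 -1.00000e-03 -1.00000e-03
 -1.12500e+00]
scene foot 611 ((410.76348876953125, 5.896213531494141), (127.93864440917969, 100.66036987304688), 89.49628448486328) [[362. -55.   4.]
 [414. -24.   8.]
 [443.  69.  29.]]
cup [[ 533. -349.   71.]
 [ 564. -316.  109.]
 [ 612. -284.  199.]]
-54 12 405.0 428.0 112.0 117.0
-48 29 403.0 430.0 109.0 120.0
-42 23 401.0 427.0 115.0 124.0
-36 23 400.0 427.0 118.0 125.0
-30 24 402.0 428.0 120.0 129.0
-24 20 401.0 428.0 122.0 131.0
-18 26 401.0 429.0 124.0 135.0
-12 24 403.0 432.0 129.0 137.0
-6 24 403.0 427.0 127.0 139.0
0 26 404.0 427.0 59.0 142.0
6 13 402.0 425.0 135.0 142.0
12 1 421.0 421.0 64.0 64.0
top foot 609 ((406.37872314453125, 5.704814910888672), (92.61121368408203, 127.15125274658203), 0.06597890704870224) [[361. -53.   4.]
 [383.  26.   8.]
 [436.  68.  14.]]
cup [[ 527. -349.   71.]
 [ 573. -313.  116.]
 [ 607. -283.  200.]]
-54 14 401.0 422.0 110.0 120.0
-48 12 401.0 422.0 113.0 122.0
-42 15 401.0 425.0 116.0 122.0
-36 12 404.0 425.0 117.0 127.0
-30 18 401.0 422.0 118.0 129.0
-24 18 401.0 424.0 119.0 132.0
-18 15 399.0 424.0 123.0 132.0
-12 16 401.0 422.0 127.0 137.0
-6 22 401.0 424.0 128.0 138.0
0 15 399.0 422.0 132.0 143.0
6 4 409.0 424.0 130.0 138.0
```

Units first: shifts go in shares of 0.8 m and turns go in shares of 120 degrees. So 195 mm / 800 = 0.2438, 150 mm / 800 = 0.1875, -0.58 rad / 2.0944 = -0.2769.

```bash
echo '[0.025,-0.01,-0.05,0,0,-0.0477,0.075,-0.03,-0.075,0,0,-0.105,0.1313,-0.0525,-0.0813,0,0,-0.1623,0.1875,-0.075,-0.0813,0,0,-0.2196,0.2438,-0.0988,-0.0813,0,0,-0.2769]' | python3 nudge.py 40 15
echo '[0.0025,-0.0013,0,0,0,-0.0048]' | python3 nudge.py; python3 -c "
from h import *; print(delta(pose(0,0,80)))"
```

```text
clock: 0.6
eef_pos: [363.9, -356.4, 270.5]
eef_rot: [3.142, -0.0, 0.984]
wrist_force: [0.9, -0.5, 0.5]
finger_gap: 57.5
finger_force: 0.0
clock: 0.7
eef_pos: [366.0, -352.4, 270.4]
eef_rot: [-3.142, -0.001, 0.999]
wrist_force: [-0.4, -1.0, -0.0]
finger_gap: 49.5
finger_force: 0.0
[ 3.13984e+02  6.99920e+01  2.14110e+01  0.00000e+00 -1.00000e-03
 -5.26000e-01]
```

In the tool's units: 220 mm / 800 = 0.275, 175 mm / 800 = 0.2188, -0.526 rad / 2.0944 = -0.2511.

```bash
echo '[0.05,0.0113,0,0,0,-0.0525,0.1063,0.0238,0,0,0,-0.105,0.1625,0.0363,0,0,0,-0.1576,0.2188,0.0488,0,0,0,-0.2101,0.275,0.0613,0,0,0,-0.2511]' | python3 nudge.py
python3 -c "
from h import *; print(delta(pose(0,0,80)))"
```

```text
clock: 1.2
eef_pos: [525.8, -197.7, 270.2]
eef_rot: [-3.141, -0.0, 1.519]
wrist_force: [0.5, -1.2, -0.5]
finger_gap: 39.9
finger_force: 0.0
[ 7.4949e+01  6.5270e+01  2.0979e+01 -0.0000e+00 -0.0000e+00 -6.0000e-03]
```

In the tool's units: 75 mm / 800 = 0.0938, 65.3 mm / 800 = 0.0816, -0.006 rad / 2.0944 = -0.0029.

```bash
echo '[0.035,0.03,0.01,0,0,0,0.07,0.06,0.02,0,0,-0.0029,0.0938,0.0816,0.0263,0,0,-0.0029,0.0938,0.0816,0.0263,0,0,-0.0029]' | python3 nudge.py
python3 - <<'E'
from h import *
print(delta(pose(0,0)))
p,d=manip.camera("scene"); cv2.imwrite("pics/s1.png",cv2.resize(p[150:300,180:340,::-1],None,fx=4,fy=4,interpolation=cv2.INTER_CUBIC))
E
```

```text
clock: 1.6
eef_pos: [595.2, -125.7, 247.7]
eef_rot: [-3.139, -0.001, 1.524]
wrist_force: [0.0, -0.1, -0.1]
finger_gap: 39.9
finger_force: 0.0
[-5.7900e-01 -1.3000e-01  7.8457e+01 -2.0000e-03 -1.0000e-03 -1.0000e-03]
```

View pics/s1.png

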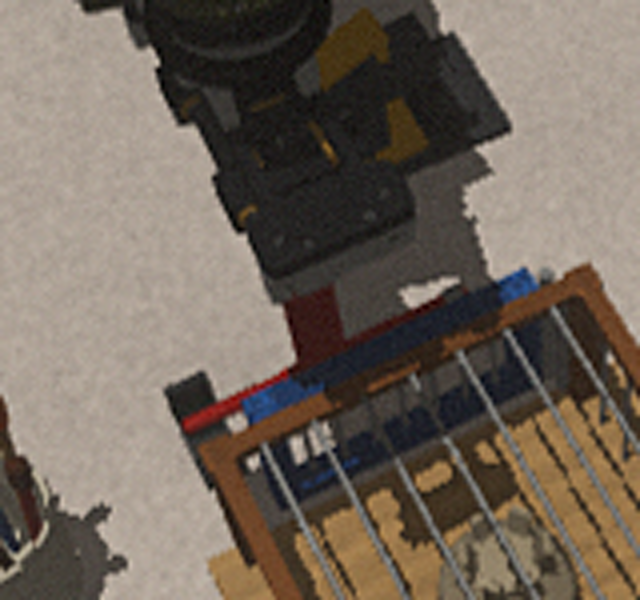

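The gripper hovers right over the tab (crop (315,300)) with nothing in the way. Descending and closing.

In the tool's units: 78 mm / 800 = 0.0975, 68 mm / 800 = 0.085.

```bash
echo '[0,0,0.0313,0,0,0,0,0,0.0625,0,0,0,0,0,0.085,0,0,0,0,0,0.0975,0,0,0,0,0,0.0975,0,0,0]' | python3 nudge.py
echo '[0,0,0,0,0,0,0,0,0,0,0,0,0,0,0,0,0,0,0,0,0,0,0,0,0,0,0,0,0,0]' | python3 nudge.py 0 15
python3 - <<'E'
from h import *
s=manip.read_state()
print(delta(pose(0,0)))
for L in (.03,.06,.1,.14,.18,.22,.26): print(L,delta(pose(0,L))-delta(pose(0,0)))
E
```

```text
clock: 2.15
eef_pos: [593.5, -128.3, 170.7]
eef_rot: [-3.14, -0.0, 1.521]
wrist_force: [-0.2, -0.3, 0.6]
finger_gap: 40.3
finger_force: 0.0
clock: 2.65
eef_pos: [594.4, -127.5, 171.8]
eef_rot: [3.141, 0.0, 1.522]
wrist_force: [-0.3, 0.4, 1.2]
finger_gap: 7.8
finger_force: 15.0
[ 1.250e+00  3.470e-01  2.626e+00  1.000e-03  0.000e+00 -3.000e-03]
0.03 [ 1.332e+00 -2.000e-03 -2.380e+00  0.000e+00 -3.000e-02  0.000e+00]
0.06 [ 2.734 -0.005 -4.72   0.    -0.06   0.   ]
0.1 [ 4.712e+00 -9.000e-03 -7.772e+00 -1.000e-03 -1.000e-01  0.000e+00]
0.14 [ 6.8100e+00 -1.3000e-02 -1.0742e+01 -1.0000e-03 -1.4000e-01  0.0000e+00]
0.18 [ 9.0250e+00 -1.8000e-02 -1.3626e+01 -1.0000e-03 -1.8000e-01  0.0000e+00]
0.22 [ 1.1353e+01 -2.3000e-02 -1.6419e+01 -1.0000e-03 -2.2000e-01  0.0000e+00]
0.26 [ 1.3792e+01 -2.9000e-02 -1.9117e+01 -1.0000e-03 -2.6000e-01  0.0000e+00]
```

The pads hold the tab at 7.8 mm. Lifting along the arc.

In the tool's units: -13.6 mm / 800 = -0.017, -7.8 mm / 800 = -0.0098, -0.18 rad / 2.0944 = -0.0859.

```bash
echo '[0.0016,0,-0.003,0,-0.0143,0,0.0034,0,-0.0059,0,-0.0286,0,0.0059,0,-0.0098,0,-0.0477,0,0.0085,0,-0.0134,0,-0.0668,0,0.0113,0,-0.017,0,-0.0859,0]' | python3 nudge.py
echo '[0.0025,0,-0.0038,0,-0.0191,0,0.0049,0,-0.0079,0,-0.0382,0,0.0049,0,-0.0079,0,-0.0382,0]' | python3 nudge.py
python3 - <<'E'
from h import *
print(manip.read_state()["moment"],delta(pose(0,.26,0,2.6)))
p,d=manip.camera("scene"); cv2.imwrite("pics/s2.png",cv2.resize(p[150:300,180:340,::-1],None,fx=4,fy=4,interpolation=cv2.INTER_CUBIC))
E
```

```text
clock: 3.15
eef_pos: [594.9, -118.2, 185.5]
eef_rot: [3.141, 0.181, 1.522]
wrist_force: [1.0, 0.9, -0.5]
finger_gap: 8.0
finger_force: 15.0
clock: 3.45
eef_pos: [595.2, -113.0, 191.1]
eef_rot: [3.141, 0.261, 1.523]
wrist_force: [0.3, -2.6, 0.8]
finger_gap: 7.9
finger_force: 15.0
[-0.49828533 -0.01248638 -0.13711928] [ 0.849  0.264  0.998  0.     0.001 -0.002]
```

View pics/s2.png

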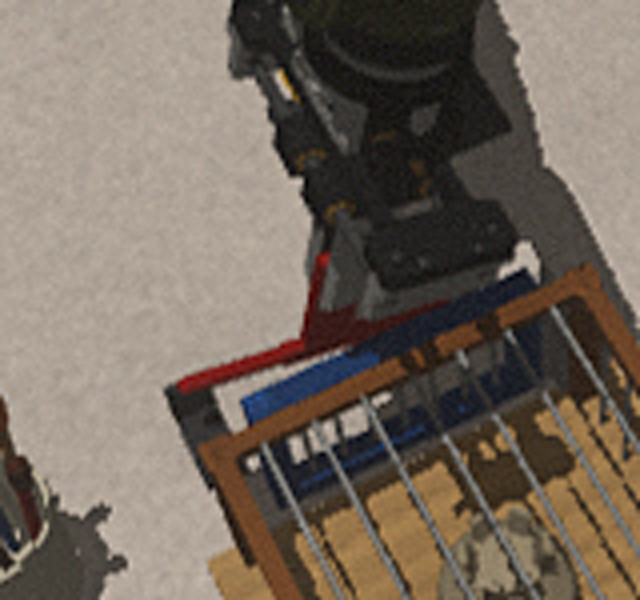

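The bar is up: its tip at crop (178,385) has risen clear above the catch. Next come the swing rows, a pure rotation about the hinge axis.

```bash
cat >>h.py <<'E'
def swing(angs):
    s=manip.read_state(); R0=Ro.from_euler("xyz",s["eef_rot"])
    for a in angs:
        Q=Ro.from_euler("z",-a); print(a,delta((H+Q.apply(s["eef_pos"]-H),(Q*R0).as_matrix()),s))
E
python3 -c "
from h import *; swing([.03,.08,.14,.21,.28,.36])"
```

```text
0.03 [ 0.457 -3.506 -0.124  0.008 -0.     0.029]
0.08 [ 1.443 -9.312 -0.39   0.021 -0.     0.077]
0.14 [  2.995 -16.202  -0.807   0.036  -0.      0.135]
0.21 [  5.306 -24.101  -1.426   0.054  -0.      0.203]
0.28 [  8.146 -31.813  -2.186   0.072  -0.      0.271]
0.36 [ 12.02  -40.349  -3.222   0.092  -0.      0.348]
```

In the tool's units: -31.8 mm / 800 = -0.0398, -24.1 mm / 800 = -0.0301, 0.271 rad / 2.0944 = 0.1294.

```bash
echo '[0.0006,-0.0044,-0.0001,0.0038,0,0.0138,0.0018,-0.0116,-0.0005,0.01,0,0.0368,0.0038,-0.0203,-0.001,0.0172,0,0.0645,0.0066,-0.0301,-0.0018,0.0258,0,0.0969,0.0101,-0.0398,-0.0028,0.0344,0,0.1294]' | python3 nudge.py
python3 -c "
from h import *; swing([.07,.14,.21,.28,.35]); print(delta(pose(.28,.26,0,2.6)))"
```

```text
clock: 4.0
eef_pos: [563.3, -103.6, 190.5]
eef_rot: [3.141, 0.259, 1.236]
wrist_force: [3.1, 1.8, -0.8]
finger_gap: 8.2
finger_force: 15.0
0.07 [ 1.205 -8.191 -0.321  0.018 -0.     0.068]
0.14 [  2.961 -16.275  -0.787   0.036  -0.      0.135]
0.21 [  5.259 -24.212  -1.397   0.054  -0.      0.203]
0.28 [  8.088 -31.963  -2.147   0.072  -0.      0.271]
0.35 [ 11.434 -39.491  -3.033   0.089  -0.      0.338]
[ 1.378e+00  6.740e-01  2.310e-01 -2.000e-03 -1.000e-03 -8.000e-03]
```

In the tool's units: -39.5 mm / 800 = -0.0494, -32 mm / 800 = -0.04, 0.338 rad / 2.0944 = 0.1614.

```bash
echo '[0.0015,-0.0103,-0.0004,0.0086,0,0.0325,0.0038,-0.0204,-0.001,0.0172,0,0.0645,0.0066,-0.0303,-0.0018,0.0258,0,0.0969,0.0101,-0.04,-0.0026,0.0344,0,0.1294,0.0143,-0.0494,-0.0038,0.0425,0,0.1614]' | python3 nudge.py
python3 -c "
from h import *; print(delta(pose(.63,.26,0,2.6)))"
echo '[0.0015,-0.0103,-0.0004,0.0086,0,0.0325,0.0038,-0.0204,-0.001,0.0172,0,0.0645,0.0066,-0.0303,-0.0018,0.0258,0,0.0969,0.0101,-0.04,-0.0026,0.0344,0,0.1294,0.0143,-0.0494,-0.0038,0.0425,0,0.1614]' | python3 nudge.py
python3 -c "
from h import *; print(delta(pose(.98,.26,0,2.6)),delta(pose(1.3,.26,0,2.6)));swing([.06,.12,.18,.24,.3])"
```

```text
clock: 4.5
eef_pos: [529.7, -79.5, 190.4]
eef_rot: [3.141, 0.259, 0.887]
wrist_force: [2.7, 1.5, -1.0]
finger_gap: 7.9
finger_force: 15.0
[ 1.432e+00  7.400e-01  1.100e-01 -2.000e-03 -1.000e-03 -8.000e-03]
clock: 5.0
eef_pos: [506.5, -45.4, 190.3]
eef_rot: [3.141, 0.258, 0.537]
wrist_force: [3.3, 1.5, -1.4]
finger_gap: 7.8
finger_force: 15.0
[ 1.573e+00  6.790e-01  5.000e-03 -1.000e-03 -2.000e-03 -7.000e-03] [ 1.1277e+01 -3.5238e+01 -2.5900e+00  8.1000e-02 -2.0000e-03  3.0200e-01]
0.06 [ 1.006 -7.04  -0.272  0.015 -0.     0.058]
0.12 [  2.418 -14.005  -0.651   0.031  -0.      0.116]
0.18 [  4.232 -20.87   -1.136   0.046  -0.      0.174]
0.24 [  6.441 -27.61   -1.726   0.061  -0.      0.232]
0.3 [  9.036 -34.201  -2.417   0.077  -0.      0.29 ]
```

In the tool's units: -34.2 mm / 800 = -0.0428, 1.3 mm / 800 = 0.0016, 0.29 rad / 2.0944 = 0.1385.

```bash
echo '[0.0016,-0.0088,-0.0004,0.0072,0,0.0277,0.0038,-0.0175,-0.0008,0.0148,0,0.0554,0.0065,-0.0261,-0.0014,0.022,0,0.0831,0.0096,-0.0345,-0.0021,0.0291,0,0.1108,0.013,-0.0428,-0.003,0.0368,0,0.1385]' | python3 nudge.py
echo '[0,0,0,0,0,0]' | python3 nudge.py
python3 -c "
from h import *; print(delta(pose(1.3,.26,0,2.6)),manip.read_state()['moment']);swing([.02,.04,.06,.08,.1])"
```

```text
clock: 5.5
eef_pos: [497.3, -10.9, 190.5]
eef_rot: [3.141, 0.261, 0.238]
wrist_force: [-6.8, -0.4, 7.5]
finger_gap: 8.0
finger_force: 15.0
clock: 5.6
eef_pos: [497.3, -10.6, 190.5]
eef_rot: [3.142, 0.261, 0.238]
wrist_force: [-7.3, -0.1, 7.2]
finger_gap: 7.8
finger_force: 15.0
[ 1.500e+00 -1.023e+00  2.050e-01  4.000e-03  1.000e-03  1.300e-02] [-0.01025256  1.40222906 -0.16018711]
0.02 [ 0.304 -2.345 -0.081  0.005 -0.     0.019]
0.04 [ 0.652 -4.683 -0.174  0.01  -0.     0.039]
0.06 [ 1.046 -7.014 -0.28   0.015 -0.     0.058]
0.08 [ 1.485 -9.336 -0.397  0.021 -0.     0.077]
0.1 [  1.969 -11.648  -0.526   0.026  -0.      0.097]
```

The correction pushed the bar radially (−7 N in x), so I'll take it back and go on in small steps.

In the tool's units: -8.2 mm / 800 = -0.0103, -5.9 mm / 800 = -0.0074, 0.068 rad / 2.0944 = 0.0325.

```bash
echo '[-0.0008,-0.0015,0,0.001,0,0.0048,-0.001,-0.0044,-0.0001,0.0033,0,0.0138,-0.0005,-0.0074,-0.0003,0.0062,0,0.0229,0,-0.0103,-0.0004,0.0086,0,0.0325]' | python3 nudge.py
python3 -c "
from h import *; print(delta(pose(1.37,.26,0,2.6)),manip.read_state()['moment'])"
```

```text
clock: 6.0
eef_pos: [496.2, -2.8, 190.3]
eef_rot: [3.14, 0.259, 0.169]
wrist_force: [0.2, -0.7, 2.5]
finger_gap: 7.8
finger_force: 15.0
[ 1.889e+00 -1.390e+00 -6.100e-02  5.000e-03 -1.000e-03  1.400e-02] [-0.06468296 -0.13326312  0.06379633]
```

In the tool's units: -7 mm / 800 = -0.0088, -4.7 mm / 800 = -0.0059, 0.058 rad / 2.0944 = 0.0277.

```bash
echo '[0.0004,-0.0029,-0.0001,0.0024,0,0.0091,0.0009,-0.0059,-0.0003,0.0048,0,0.0186,0.0013,-0.0088,-0.0004,0.0072,0,0.0277]' | python3 nudge.py
echo '[0.0003,-0.0015,0,0.0014,0,0.0048,0.0004,-0.0029,-0.0001,0.0024,0,0.0091]' | python3 nudge.py
echo '[0.0003,-0.0015,0,0.0014,0,0.0048,0.0004,-0.0029,-0.0001,0.0024,0,0.0091]' | python3 nudge.py
python3 -c "
from h import *; print(delta(pose(1.47,.26,0,2.6)),manip.read_state()['moment'])"
```

```text
clock: 6.3
eef_pos: [496.1, 4.4, 190.3]
eef_rot: [3.14, 0.259, 0.11]
wrist_force: [0.3, -1.8, 1.1]
finger_gap: 7.8
finger_force: 15.0
clock: 6.5
eef_pos: [496.1, 6.6, 190.4]
eef_rot: [3.14, 0.259, 0.091]
wrist_force: [-0.9, -1.0, 1.6]
finger_gap: 7.8
finger_force: 15.0
clock: 6.7
eef_pos: [496.2, 9.0, 190.4]
eef_rot: [3.14, 0.259, 0.071]
wrist_force: [0.1, 0.3, 2.0]
finger_gap: 7.9
finger_force: 15.0
[ 1.924e+00 -1.530e+00 -5.000e-02  6.000e-03 -1.000e-03  1.600e-02] [-0.01599623 -0.02888002  0.02267147]
```

In the tool's units: -2.3 mm / 800 = -0.0029, -1.2 mm / 800 = -0.0015, 0.01 rad / 2.0944 = 0.0048.

```bash
for i in 1; do echo '[0.0003,-0.0015,0,0.0014,0,0.0048,0.0004,-0.0029,-0.0001,0.0024,0,0.0091]' | python3 nudge.py; echo '[0.0003,-0.0015,0,0.0014,0,0.0048]' | python3 nudge.py;  echo '[0.0003,-0.0015,0,0.0014,0,0.0048]' | python3 nudge.py; done | grep -v rot
```

```text
clock: 6.9
eef_pos: [496.4, 11.3, 190.4]
wrist_force: [-0.8, -0.9, 1.5]
finger_gap: 7.8
finger_force: 15.0
clock: 7.0
eef_pos: [496.5, 12.5, 190.4]
wrist_force: [-3.0, -1.0, 3.5]
finger_gap: 8.1
finger_force: 15.0
clock: 7.1
eef_pos: [496.6, 13.7, 190.4]
wrist_force: [-2.7, -0.3, 3.5]
finger_gap: 7.9
finger_force: 15.0
```

In the tool's units: -1.2 mm / 800 = -0.0015, -0.2 mm / 800 = -0.0003, 0.01 rad / 2.0944 = 0.0048.

```bash
echo '[-0.0003,-0.0015,0,0.0014,0,0.0048]' | python3 nudge.py | grep -E "pos|force:"; echo '[0,-0.0015,0,0.0014,0,0.0048]' | python3 nudge.py| grep -E "pos|force:";  echo '[0,-0.0015,0,0.0014,0,0.0048]' | python3 nudge.py| grep -E "pos|force:"; python3 -c "
from h import *; print(manip.read_state()['moment'])"
```

```text
eef_pos: [496.6, 14.9, 190.3]
wrist_force: [0.8, -0.3, 0.6]
finger_force: 15.0
eef_pos: [496.6, 16.1, 190.3]
wrist_force: [1.4, -1.2, 0.3]
finger_force: 15.0
eef_pos: [496.7, 17.3, 190.3]
wrist_force: [2.3, -0.6, -2.0]
finger_force: 15.0
[-0.09955092 -0.8518409   0.19313725]
```

In the tool's units: -1.2 mm / 800 = -0.0015, 0.2 mm / 800 = 0.0003, 0.01 rad / 2.0944 = 0.0048.

```bash
echo '[0.0003,-0.0015,0,0.0014,0,0.0048]' | python3 nudge.py | grep -E "pos|force:"; echo '[0.0003,-0.0015,0,0.0014,0,0.0048]' | python3 nudge.py| grep -E "pos|force:";  echo '[0.0003,-0.0015,0,0.0014,0,0.0048]' | python3 nudge.py| grep -E "pos|force:"; python3 - <<'E'
from h import *
print(manip.read_state()['moment'],delta(pose(1.58,.26,0,2.6)))
p,d=manip.camera("top"); cv2.imwrite("pics/t3.png",cv2.resize(p[150:300,290:450,::-1],None,fx=4,fy=4,interpolation=cv2.INTER_CUBIC))
E
```

```text
eef_pos: [496.8, 18.2, 190.3]
wrist_force: [0.4, -8.7, 0.0]
finger_force: 15.0
eef_pos: [496.8, 18.4, 190.3]
wrist_force: [0.1, -15.2, 1.3]
finger_force: 15.1
eef_pos: [496.9, 18.6, 190.3]
wrist_force: [-1.9, -22.8, 0.8]
finger_force: 15.1
[-4.08323299  0.16620067  1.281622  ] [ 2.453e+00 -4.852e+00 -2.860e-01  1.000e-02 -1.000e-03  2.200e-02]
```

View pics/t3.png

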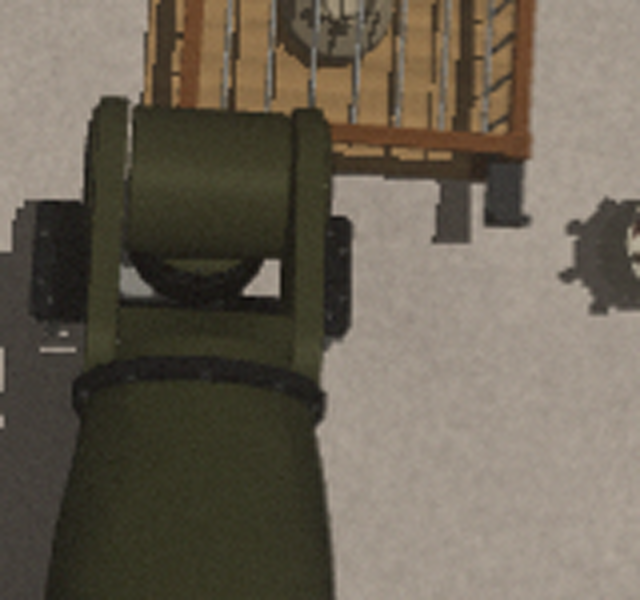

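The arm hides the post in the top view, but the wrist force (−8.7, −15, −23 N in y while the TCP stopped at y≈18.4) shows the bumper. I'll relax to light contact and lower the bar.

In the tool's units: 2.4 mm / 800 = 0.003, 1.2 mm / 800 = 0.0015, -0.02 rad / 2.0944 = -0.0095.

```bash
echo '[-0.0003,0.0015,0,-0.0014,0,-0.0048,-0.0004,0.003,0.0001,-0.0024,0,-0.0095]' | python3 nudge.py | grep -E "pos|force:"; python3 - <<'E'
from h import *
P,R=pose(1.56,.26,0,2.6)
for L in (.21,.16,.12,.08,.04,0,-.02):
    p,Q=pose(1.56,L,0,2.6); print(L,(R.T@(p-P)).round(2),Ro.from_matrix(R.T@Q).as_rotvec().round(3))
E
```

```text
eef_pos: [496.7, 18.0, 190.1]
wrist_force: [1.8, 1.4, -0.1]
finger_force: 15.0
0.21 [-2.06  0.    4.05] [-0.    0.05 -0.  ]
0.16 [-3.91  0.    8.2 ] [ 0.   0.1 -0. ]
0.12 [-5.25  0.   11.59] [-0.    0.14 -0.  ]
0.08 [-6.44  0.   15.02] [ 0.    0.18 -0.  ]
0.04 [-7.5  0.  18.5] [0.   0.22 0.  ]
0 [-8.42  0.   22.02] [ 0.    0.26 -0.  ]
-0.02 [-8.82  0.   23.79] [ 0.    0.28 -0.  ]
```

In the tool's units: 11.6 mm / 800 = 0.0145, 8.2 mm / 800 = 0.0103, 0.14 rad / 2.0944 = 0.0668.

```bash
echo '[-0.0026,0,0.005,0,0.0239,0,-0.0049,0,0.0103,0,0.0477,0,-0.0066,0,0.0145,0,0.0668,0]' | python3 nudge.py | grep -E "pos|rot|force:"; echo '[-0.0008,0,0.0021,0,0.0095,0,-0.0015,0,0.0044,0,0.0191,0]' | python3 nudge.py| grep -E "pos|rot|force:"; echo '[-0.0004,0,0.0023,0,0.0095,0,-0.0009,0,0.0044,0,0.0191,0]' | python3 nudge.py| grep -E "pos|rot|force:"
python3 -c "
from h import *; print(manip.read_state()['moment'],delta(pose(1.56,0,0,2.6)))"
```

```text
eef_pos: [488.4, 18.1, 179.9]
eef_rot: [-3.141, 0.117, -0.01]
wrist_force: [3.3, -4.9, -6.0]
finger_force: 15.0
eef_pos: [486.4, 18.1, 176.9]
eef_rot: [-3.141, 0.079, -0.01]
wrist_force: [-4.0, -4.4, 2.5]
finger_force: 15.0
eef_pos: [484.7, 18.1, 173.8]
eef_rot: [-3.141, 0.041, -0.01]
wrist_force: [-14.7, -6.5, 11.4]
finger_force: 15.0
[-1.02087112  2.70272388  0.19736562] [ 0.774 -3.461  2.967  0.     0.041  0.025]
```

The force points purely along the line to the pivot, so this is an arc mismatch and not an obstruction. I'll ease off radially and continue down.

In the tool's units: 2.3 mm / 800 = 0.0029, -1.7 mm / 800 = -0.0021, 0.03 rad / 2.0944 = 0.0143.

```bash
echo '[-0.001,0,-0.0008,0,0,0,-0.0015,0,0.001,0,0.0072,0,-0.0021,0,0.0029,0,0.0143,0]' | python3 nudge.py| grep -E "pos|rot|force:"; python3 -c "
from h import *; print(manip.read_state()['moment'])"; echo '[-0.0003,0,0.001,0,0.0048,0]' | python3 nudge.py| grep -E "pos|rot|force:"; python3 -c "
from h import *; print(manip.read_state()['moment'])"
```

```text
eef_pos: [483.3, 18.1, 171.5]
eef_rot: [-3.141, 0.01, -0.01]
wrist_force: [-7.4, -5.9, 17.7]
finger_force: 15.0
[-1.07423449  1.49721537  0.14328475]
eef_pos: [483.8, 18.1, 171.4]
eef_rot: [-3.141, -0.002, -0.01]
wrist_force: [-3.4, -6.0, 13.8]
finger_force: 15.0
[-0.97566298  0.88506065  0.20387437]
```

The TCP is back at its original grasp height (171.4 against 171.8), level and on the stop. Releasing and retreating straight up.

In the tool's units: -0.5 mm / 800 = -0.0006.

```bash
echo '[0,0,-0.0006,0,0,0,0,0,-0.0006,0,0,0,0,0,-0.0006,0,0,0,0,0,-0.0006,0,0,0,0,0,-0.0006,0,0,0]' | python3 nudge.py 30| grep -E "pos|force:|gap"; echo '[0,0,-0.025,0,0,0,0,0,-0.0563,0,0,0,0,0,-0.0938,0,0,0,0,0,-0.1375,0,0,0,0,0,-0.1813,0,0,0]' | python3 nudge.py| grep -E "pos|force:|gap"
echo '[0,0.05,-0.0125,0,0,0,0,0.1,-0.025,0,0,0,0,0.15,-0.025,0,0,0,0,0.2063,-0.025,0,0,0,0,0.2625,-0.025,0,0,0]' | python3 nudge.py| grep -E "pos|force:|gap"
python3 - <<'E'
from h import *
for n in("scene","top"):
    p,d=manip.camera(n); W=cloud(n,p,d)
    for c,m in masks(p).items():
        X=W[m&(d>0)]; X=X[(abs(X[:,0]-490)<130)&(abs(X[:,1])<75)&(X[:,2]>100)&(X[:,2]<215)]
        if len(X)<5: continue
        print(n,c,len(X),np.percentile(X,[2,98],0).round().tolist())
        if c=="red":
            lo=X[(X[:,2]<160)]; print("bar y(x), z(x)",np.polyfit(lo[:,0],lo[:,1],1),np.polyfit(lo[:,0],lo[:,2],1),lo[:,2].mean(), "tab top",X[:,2].max(),X[X[:,2]>170].mean(0))
    if n=="scene": a=p[130:290,210:340]
    else: b=p[150:310,290:420]
cv2.imwrite("pics/end.png",cv2.resize(np.hstack([a,b])[:,:,::-1],(780,480),interpolation=cv2.INTER_CUBIC))
E
```

```text
eef_pos: [484.0, 18.6, 170.9]
wrist_force: [0.1, 0.3, -1.0]
finger_gap: 29.4
finger_force: 0.0
eef_pos: [483.5, 18.4, 317.3]
wrist_force: [-0.3, 0.2, 0.1]
finger_gap: 30.0
finger_force: 0.0
eef_pos: [481.4, -193.3, 335.9]
wrist_force: [0.9, 0.2, -1.0]
finger_gap: 30.1
finger_force: 0.0
scene red 176 [[411.0, 14.0, 126.0], [572.0, 22.0, 206.0]]
bar y(x), z(x) [3.54655242e-03 1.60455537e+01] [1.93487166e-02 1.21812368e+02] 131.23265087825396 tab top 207.50356612195216 [487.86411132  17.01795398 202.12578024]
scene blue 406 [[441.0, -4.0, 134.0], [605.0, 11.0, 142.0]]
scene yel 222 [[402.0, -53.0, 114.0], [428.0, 6.0, 139.0]]
top red 183 [[407.0, 13.0, 124.0], [556.0, 20.0, 208.0]]
bar y(x), z(x) [-1.46040131e-04  1.69833540e+01] [2.23006462e-02 1.18114423e+02] 128.80534193876443 tab top 208.6589044124999 [483.53282892  16.7901955  203.83671502]
top blue 327 [[437.0, -3.0, 131.0], [603.0, 9.0, 141.0]]
top yel 192 [[401.0, -51.0, 112.0], [424.0, 2.0, 140.0]]
```

View pics/end.png

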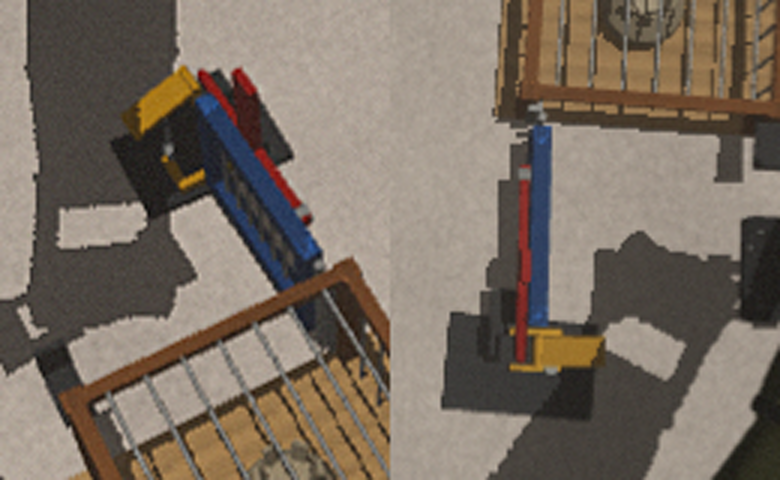

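The gate stands open. The red tip sits in the notch behind the yellow ramp (right half, (522,355)) and the bar is level at about 130 mm top. Nothing touches the robot.

```bash
python3 -c "
from cell import manip; print(manip.sign_off())"
```

```text
the job is handed in; nothing more can be done
None
```

The job is handed in: the bar was lifted out of the catch, the gate swung until the wrist force showed it at the bumper, the bar lowered level into the post's notch, and the tab released; the last pictures show the gate propped open with the gripper clear.

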